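# Lock the jewellery display case

### The job

Lock the jewellery display case on the counter: press the lock's spring safety catch down with one fingertip and keep it held down while the other finger pushes the bolt by its upright thumb tab fully home into the keeper on the lid, then let the catch spring all the way up again so that it locks the bolt there, and move the hand clear. Only push and press: grasp nothing, and leave the goods and other things around it where they are.

Things in the scene. Friction and masses are not known exactly. Their poses are not given: they have to be found in the camera images.
- case: fixed wooden display case, 320 (x) x 400 (y) x 70 mm high; origin at the centre of its underside. Its front 120 mm (local -x, towards the robot) is a solid wooden ledge with top at 70 mm that carries the lock; behind it lies a flat glazed lid, frame top at 72 mm. It does not move
- lock: fixed steel lock on the ledge, anywhere along the case's front; origin on the ledge top (70 mm above the table), z up, +x the way the bolt slides home (from the robot towards the lid), y to the left. Base plate 110 x 100 x 4 mm, x -80 to +30 mm. Over the bolt line (y 25 mm) stand a guide strap at x 21 to 29 mm and the keeper, a hoop, at x 58 to 78 mm, both 24 mm high
- catch_top (a point): centre of the top face of the safety catch, a flat ribbed aluminium press plate 90 mm long (x) and 28 mm wide (y) on the lock's right-hand side; at lock x -30, y -30, z 34 mm when up. It sinks straight down when pressed anywhere along its length, and a finger may slide along it while pressing; axes as the lock's
- tab_back (a point): middle of the top edge of the rear face (-x) of the bolt's upright thumb tab, a steel plate 10 mm thick (x), 36 wide (y), 18 to 54 mm above the ledge; at lock x -35, y +25, z 54 mm when open, moves with the bolt. Behind it under a fingertip lies only the bolt bar, top 18 mm above the ledge. Tab and catch plate: centre lines 55 mm apart in y, 23 mm of free space between; axes as the lock's
- catch (a joint): how far the catch is pressed down, m: 0 up (its tooth locks the bolt), 0.008 fully down. The spring takes 4 N at the start, 7 N fully down. The bolt is free only with the catch down more than about 0.0045; it has ribs every 10 mm, so a catch let up early locks it part-way, or jams half down under a rib
- bolt (a joint): travel of the bolt, m: 0 open (as found), 0.040 fully home against its stop (locked position, where the catch can spring up). Slides against about 2 N of friction and stays where it is left
- bell: small brass hand bell, 38 mm across, 43 mm high, on the ledge beside the lock; origin at the centre of its underside; a loose bystander, leave it alone
- ring_box: closed grey ring box, 40 x 40 mm, 33 mm high, on the ledge beside the lock; origin at the centre of its underside; a loose bystander, leave it alone
- bangles: brass bangle standing flat, 68 mm across, 30 mm high, on the glazed lid; origin at the centre of its underside; a loose bystander, leave it alone
- bead_bowl: blue ceramic bowl, 84 mm across, 35 mm high, on the glazed lid; origin at the centre of its underside; a loose bystander, leave it alone
- polish: white plastic bottle, 48 mm across, 115 mm high, on the table right of the case; origin at the centre of its underside; a loose bystander, leave it alone
- mug: white mug, 80 mm across, 90 mm high, on the table left of the case; origin at the centre of its underside; a loose bystander, leave it alone
- calculator: flat black calculator, 150 x 85 x 18 mm, on the table left of the case; origin at the centre of its underside; a loose bystander, leave it alone

How it is judged:
By the outcome, as a careful person would: the job done as asked, in the order asked, and still so for the second after the job is handed in, with the robot touching nothing.
It also fails if it takes over 32 s, if anything falls off the work surface, if the arm or the gripper's body presses on something with over 40 N, if the wrist force passes 120 N, or if a joint passes its speed limit or range.

### The arm

A 6-joint arm with a two-finger parallel gripper is mounted at the origin on the work surface. World frame = base frame: x ahead of the robot, y to its left, z up, the work surface at z = 0. Lengths are in m, angles in rad, forces in N, time in s.
With the tool pointing down it reaches from about 0.35 to 0.775 m from the base axis. Payload 5.5 kg.
Tool frame: the origin (TCP) lies midway between the tips of the shut fingers; the grasp point (between the pads) lies grasp_offset behind it (grasp_offset is the distance from the TCP to the grasp point, in m); z points along the fingers, y is the line along which they close (so a half turn about z gives the same grasp; the last joint's range is limited). The gripper opens to 85 mm and grips with 20 to 120 N. Pads are 22 mm wide; open, the fingers measure 114 mm over their backs; the gripper's body (76 mm by 85 mm) begins 54 mm behind the grasp point. The pads swing forward as they close: fully open they stand 13 mm farther back than shut.
Start: joints at [1.14, 0.313, 0.046, 1.304, 0, 1.431], TCP at [0.165, 0.551, 0.197] pointing down, gripper open.
Joint ranges: [-2.76, 2.76], [-0.86, 1.69], [-1.03, 1.26], [-2.2, 2.34], [-1.47, 1.5], [-3.14, 3.14]. Speed limits (rad/s): [2.57, 2.57, 3.14, 3.14, 3.14, 3.14].

### API

Orientations are given as a unit quaternion [w, x, y, z].
In Python, from workcell import * gives the robot as it stands.
- The arm moves only by the tool step_arm, never from a script. Its argument "deltas" is a list of rows, each a list of 7 numbers: the shift along the world's x, y, z in mm, then the turn, a rotation vector about the world's x, y, z in degrees, then the gripper's target within -1 to 1 (fully open at 1, half-way at 0, shut at -1). A call has 1 to 5 rows; each row shifts and turns the commanded pose from where the row before left it; what a row does not reach is not made up. A row lasts 1/10 s, in which the tool goes at most 50 mm and 8.59 degrees, less where a joint would pass 70% of its speed; a pose out of reach is approached as far as the arm can. A call is refused whole if a number of a shift passes 50 or a number of a turn 8.59, either way. A call with a gripper value outside its range is refused whole. The fingers move at their own pace and stop on an object; "newtons" is the grip in N (left out, the last holds). Time passes only in rows, so rows that do not move let the fingers close. It gives the time, the measured TCP pose, the force, the opening and the grip force at its end, in the units of the state.
- get_state(): the state, without advancing time (a new reading comes with each control period).
- read_camera(name): name is "scene" or "top"; returns a dict with "image" (384x512x3 uint8, red, green, blue), "z_map" (384x512 float32, m along the optical axis (not along the pixel's ray), 0 where there is no reading), "K" (3x3 intrinsics, pixels), "dist_coeffs" ([k1, k2, p1, p2, k3] as OpenCV has them; the pictures are not rectified), "world_from_camera" (4x4, takes a point from camera to world coordinates). Camera axes: x right, y down, z forward; pixel columns grow to the right and rows downward; lengths in m; the calibration is good to about 2 mm. A picture is of the moment at which its call begins.
- hand_in(): hands the job in; it is judged then, once.
The state is a dict: "clock": time; "joint_pos": joint angles; "qvel": joint speeds; "tau": joint torques, N m; "tcp_pos": TCP position; "orientation": TCP orientation; "wrist_force": force on the tool from outside, world axes, zero at the start; "ft_torque": the same for the moment, N m; "finger_gap": finger opening in m; "grip_force": force on a finger pad.
Only numpy, scipy, OpenCV 4.12 (cv2) and the standard library are available. Lean on these libraries where they do the work, as an engineer would, in place of code of your own. Each camera call takes 0.05 s, during which the arm holds its last target. There are 200 camera calls.

## Working session

There is one attempt and no reset: what is moved stays moved. The work goes in short steps, Python scripts to look and compute and a tool call to move; the robot and the scene stay as the last step left them, time stands still between calls to the robot, and variables do not carry over. Pictures are saved under pics/ and viewed, at most 10 in all, crops included, and the job is handed in when it is done.

Besides the shell and the picture viewer there is one more tool, called after "Request:" by a JSON object that holds its "api" and its "payload". step_arm: Moves the arm, as the interface text tells. Its arguments: {"type":"object","properties":{"deltas":{"type":"array","items":{"type":"array","items":{"type":"number"}}},"newtons":{"type":"number"}},"required":["deltas"]}

```bash
mkdir -p pics; cat > h.py <<'E'
from workcell import *
import numpy as np, cv2
def snap(n,f):
    c=read_camera(n); np.savez(f'pics/{f}.npz',**c); cv2.imwrite(f'pics/{f}.png',c['image'][:,:,::-1]); return c
def P(c,u,v,z=None):
    """pixel -> world from depth, or intersect world plane z"""
    p=cv2.undistortPoints(np.array([[[u,v]]],float),c['K'],c['dist_coeffs'])[0,0]
    T=c['world_from_camera']; d=np.array([p[0],p[1],1.])
    if z is None: s=np.median(c['z_map'][int(v)-1:int(v)+2,int(u)-1:int(u)+2])
    else: s=(z-T[2,3])/(T[:3,:3]@d)[2]
    return T[:3,:3]@(d*s)+T[:3,3]
E
python3 - <<'E'
from h import *
a=snap('top','t0');b=snap('scene','s0')
for c in(a,b):print(c['world_from_camera'].round(3),c['K'])
s=get_state();print(s)
i=np.hstack([a['image'],b['image']])
cv2.imwrite('pics/both.png',cv2.resize(a['image'][:,:,::-1],(800,600)))
E
```

```text
[[ 0.043 -0.979  0.2    0.311]
 [-0.999 -0.043  0.006  0.005]
 [ 0.003 -0.2   -0.98   1.534]
 [ 0.     0.     0.     1.   ]] [[413.73672792   0.         259.16493967]
 [  0.         413.73672792 199.19561869]
 [  0.           0.           1.        ]]
[[ 0.644  0.468 -0.605  1.264]
 [ 0.764 -0.376  0.524 -0.593]
 [ 0.018 -0.8   -0.6    0.758]
 [ 0.     0.     0.     1.   ]] [[391.12522306   0.         262.9924053 ]
 [  0.         391.12522306 190.26464534]
 [  0.           0.           1.        ]]
{'clock': 0.1, 'joint_pos': array([1.14039848e+00, 3.13924842e-01, 4.50943352e-02, 1.30357949e+00,
       4.27513443e-08, 1.43121017e+00]), 'qvel': array([-0.00114788, -0.00185253,  0.00349578, -0.00095057,  0.00124251,
        0.00028674]), 'tau': array([ 1.78266524e-03, -4.81728280e+01,  2.99242383e+01,  1.27994979e-02,
       -9.52742175e-05, -4.53026246e-06]), 'tcp_pos': array([0.16466033, 0.55039661, 0.19579905]), 'orientation': array([-2.26861675e-04,  1.44893953e-01,  9.89446861e-01, -7.74283328e-04]), 'wrist_force': array([ 0.62753035, -0.32863192, -0.43277149]), 'ft_torque': array([-0.01183467,  0.04539694, -0.01038508]), 'grip_force': 0.0, 'finger_gap': 0.08539876743990119}
```

View pics/both.png

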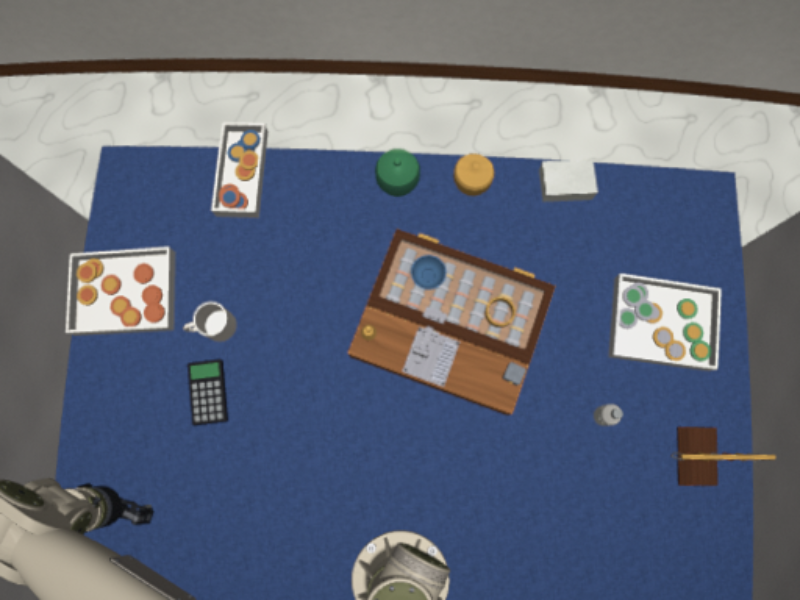

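View pics/s0.png

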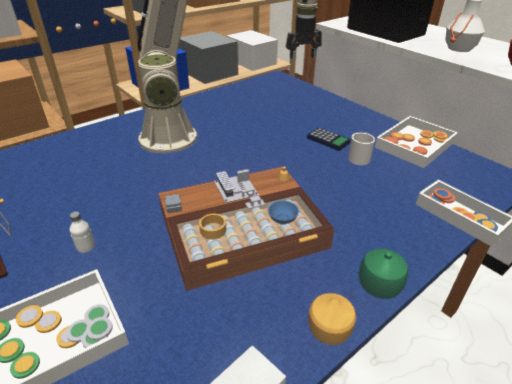

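The top view shows the case turned about -20°, with the lock near (430,355) of the 800 px picture, the bell to its left at (368,331) and the ring box to its right at (513,372). Next I'll enlarge the lock in both views.

```bash
python3 - <<'E'
import cv2,numpy as np
a=cv2.imread('pics/t0.png')[185:270,215:360]; b=cv2.imread('pics/s0.png')[155:225,155:305]
cv2.imwrite('pics/c1.png',cv2.resize(a[:, :],None,fx=5.5,fy=5.5,interpolation=cv2.INTER_CUBIC))
cv2.imwrite('pics/c2.png',cv2.resize(b,None,fx=5.3,fy=5.3,interpolation=cv2.INTER_CUBIC))
from h import P
c=dict(np.load('pics/t0.npz'))
k=512/800
# case front corners, then back corners (top)
for n,u,v in[('FL',348,353),('FR',513,413),('BL',398,231),('BR',553,287)]:
  print(n,P(c,u*k,v*k,.07).round(3))
E
```

```text
FL [0.507 0.139 0.07 ]
FR [ 0.387 -0.24   0.07 ]
BL [0.804 0.038 0.07 ]
BR [ 0.684 -0.332  0.07 ]
```

View pics/c1.png

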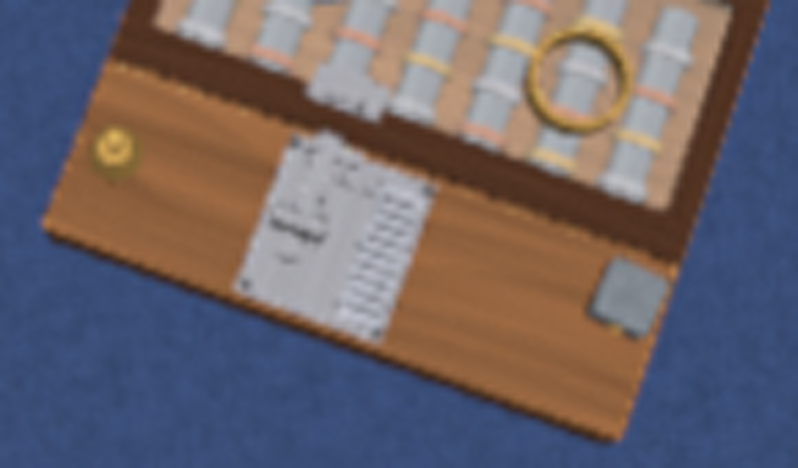

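View pics/c2.png

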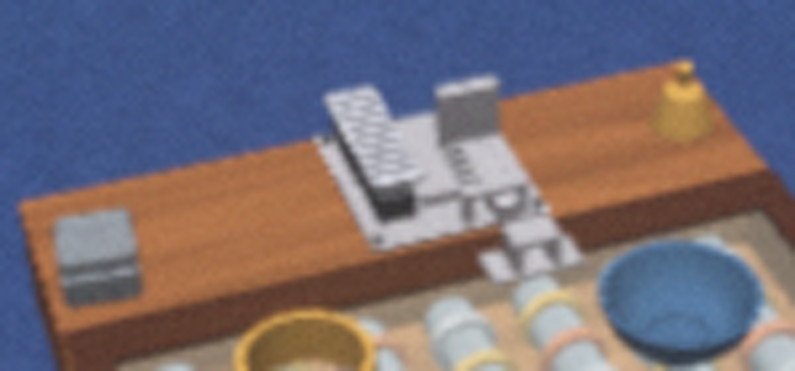

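The crop gives the plate corners in the top view at (235,290), (378,342), (437,185) and (293,138). The scene crop gives the catch top corners at (325,97), (375,86), (425,178) and (375,195), and the tab top edge from (436,88) to (497,77). I'll fit the lock pose to these.

```bash
cat > fit.py <<'E'
from h import *
from scipy.optimize import least_squares
a=dict(np.load('pics/t0.npz'));b=dict(np.load('pics/s0.npz'))
T=[((-80,50),(235,290)),((-80,-50),(378,342)),((30,-50),(437,185)),((30,50),(293,138))]
S=[((-75,-44),(325,97)),((-75,-16),(375,86)),((15,-16),(425,178)),((15,-44),(375,195))]
L=[];W=[]
for l,(u,v) in T: L.append(l);W.append(P(a,215+u/5.5-.4,185+v/5.5-.4,.074)[:2])
for l,(u,v) in S: L.append(l);W.append(P(b,155+u/5.3-.4,155+v/5.3-.4,.104)[:2])
for l,(u,v) in [((-25,7),(436,88)),((-25,43),(497,77))]: L.append(l);W.append(P(b,155+u/5.3-.4,155+v/5.3-.4,.124)[:2])
L=np.array(L)/1e3;W=np.array(W)
R=lambda t:np.array([[np.cos(t),-np.sin(t)],[np.sin(t),np.cos(t)]])
f=lambda p:((L@R(p[2]).T+p[:2])-W).ravel()
for s in (slice(0,4),slice(4,10),slice(0,10)):
  g=lambda p:f(p).reshape(-1,2)[s].ravel()
  r=least_squares(g,[.5,0,-.3]);print(r.x,np.degrees(r.x[2]),(g(r.x).reshape(-1,2)*1e3).round(1).tolist())
E
python3 fit.py
```

```text
[ 0.5316388  -0.05735568 -0.3090187 ] -17.705467409305072 [[-0.8, 0.7], [-1.7, -1.4], [-0.5, 0.1], [3.0, 0.6]]
[ 0.5352672  -0.0548599  -0.27123994] -15.540903704103863 [[-0.7, -2.0], [-1.6, -3.2], [-1.9, 2.9], [-5.0, 5.2], [5.9, -2.5], [3.3, -0.4]]
[ 0.53390729 -0.05608646 -0.29240915] -16.75380991449984 [[0.2, 0.9], [1.0, -1.7], [2.8, 1.6], [4.6, 2.6], [-2.5, -1.5], [-2.9, -2.8], [-3.7, 1.4], [-7.4, 3.9], [4.8, -3.2], [2.9, -1.4]]
```

Yaw is about -17.6° from both the case edges and the plate, with the lock at about (0.532, -0.057). The fingers already lie nearly along lock y. I'll move above the start point behind the tab and close to a gap of about 40 mm.

Request:
{"api": "step_arm", "payload": {"deltas": [[21,-40,0,0,0,-0.9,-0.05],[21,-40,0,0,0,0,-0.05],[21,-40,0,0,0,0,-0.05],[21,-40,0,0,0,0,-0.05],[21,-40,0,0,0,0,-0.05]]}}

```text
clock: 0.6
tcp_pos: [0.27, 0.3491, 0.1962]
orientation: [-0.0, 0.152, 0.988, -0.0]
wrist_force: [1.8, 0.3, 0.1]
finger_gap: 0.0408
grip_force: 0.0
```

Request:
{"api": "step_arm", "payload": {"deltas": [[21,-40,0,0,0,0,-0.05],[21,-40,0,0,0,0,-0.05],[21,-40,0,0,0,0,-0.05],[21,-40,0,0,0,0,-0.05],[21,-40,0,0,0,0,-0.05]]}}

```text
clock: 1.1
tcp_pos: [0.3751, 0.1491, 0.1965]
orientation: [0.0, 0.153, 0.988, 0.0]
wrist_force: [1.1, -0.2, 0.6]
finger_gap: 0.0407
grip_force: 0.0
```

Request:
{"api": "step_arm", "payload": {"deltas": [[21,-40,0,0,0,0,-0.05],[21,-40,0,0,0,0,-0.05],[21,-40,0,0,0,0,-0.05],[21,-40,0,0,0,0,-0.05],[20,-34,0,0,0,0,-0.05]]}}

```text
clock: 1.6
tcp_pos: [0.4793, -0.0453, 0.1963]
orientation: [-0.0, 0.153, 0.988, 0.0]
wrist_force: [0.4, 1.1, 1.3]
finger_gap: 0.0406
grip_force: 0.0
```

Request:
{"api": "step_arm", "payload": {"deltas": [[0,0,0,0,0,0,-0.05],[0,0,0,0,0,0,-0.05]]}}

```text
clock: 1.8
tcp_pos: [0.4785, -0.0437, 0.1959]
orientation: [-0.001, 0.154, 0.988, 0.0]
wrist_force: [0.3, -0.9, 0.3]
finger_gap: 0.0405
grip_force: 0.0
```

Request:
{"api": "step_arm", "payload": {"deltas": [[0,0,-25,0,0,0,-0.05],[0,0,-25,0,0,0,-0.05],[0,0,0,0,0,0,-0.05]]}}

```text
clock: 2.1
tcp_pos: [0.4755, -0.0411, 0.1438]
orientation: [-0.003, 0.152, 0.988, 0.0]
wrist_force: [-0.4, -0.1, 0.8]
finger_gap: 0.0408
grip_force: 0.0
```

```bash
python3 - <<'E'
from h import *
a=snap('top','t1');b=snap('scene','s1')
print(get_state()['tcp_pos'])
x=cv2.resize(cv2.imread('pics/t1.png')[190:260,230:320],(800,622),interpolation=cv2.INTER_CUBIC)[:600]
y=cv2.resize(cv2.imread('pics/s1.png')[135:215,185:291],(795,600),interpolation=cv2.INTER_CUBIC)
cv2.imwrite('pics/d1.png',x);cv2.imwrite('pics/d2.png',y)
E
```

```text
[ 0.4779509  -0.04194439  0.14682212]
```

View pics/d2.png

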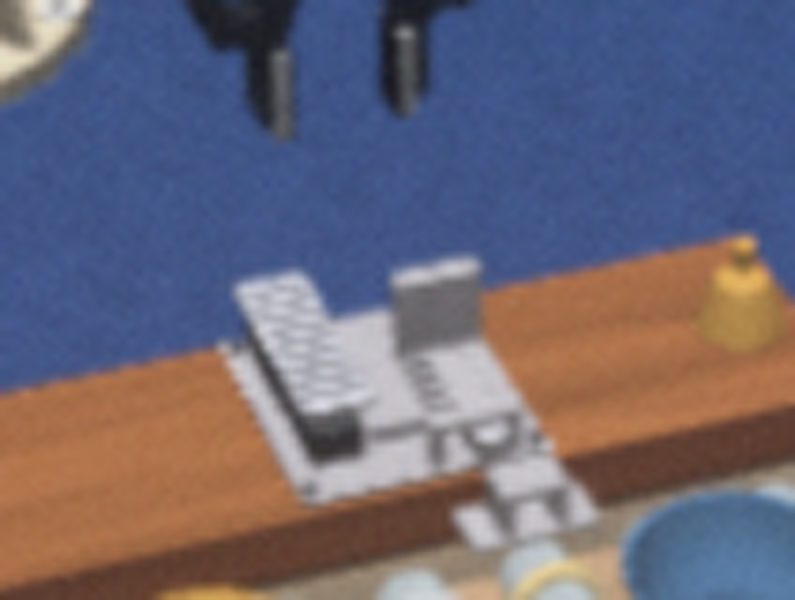

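The crop shows both fingertips at (280,138) and (405,113), the catch plate corners at (235,283), (300,270), (370,400) and (308,413), and the tab top at (393,272)-(480,258). I'll compare these with the projected model.

```bash
cat > pr.py <<'E'
from h import *
def proj(c,X):
    T=np.linalg.inv(c['world_from_camera']);q,_=cv2.projectPoints(np.array(X,float),cv2.Rodrigues(T[:3,:3])[0],T[:3,3],c['K'],c['dist_coeffs']);return q[:,0]
def lock(p,L):
    t=np.radians(p[2]);L=np.array(L,float)/1e3;R=np.array([[np.cos(t),-np.sin(t),0],[np.sin(t),np.cos(t),0],[0,0,1]]);return L@R.T+[p[0],p[1],.07]
E
python3 - <<'E'
from pr import *
c=dict(np.load('pics/s1.npz'))
p=(.532,-.057,-17.6)
m=[(-75,-44,34),(-75,-16,34),(15,-16,34),(15,-44,34),(-25,7,54),(-25,43,54),(-25,7,18),(-80,-50,4),(30,-50,4),(30,50,4)]
cc=lambda q:((q-[185,135]+.5)*7.5-.5).round()
print(cc(proj(c,lock(p,m))).tolist())
s=get_state()['tcp_pos']; d=np.array([.302,.953,0])
for dz in(0,.006):print([cc(proj(c,[s+d*k/1e3+[0,0,dz]])).tolist() for k in(-34,-20.3,20.3,34)])
E
```

```text
[[226.0, 283.0], [294.0, 269.0], [368.0, 394.0], [297.0, 411.0], [389.0, 282.0], [477.0, 263.0], [391.0, 358.0], [212.0, 342.0], [297.0, 501.0], [546.0, 442.0]]
[[[254.0, 212.0]], [[289.0, 205.0]], [[389.0, 185.0]], [[422.0, 178.0]]]
[[[254.0, 199.0]], [[288.0, 192.0]], [[388.0, 172.0]], [[422.0, 165.0]]]
```

View pics/d1.png

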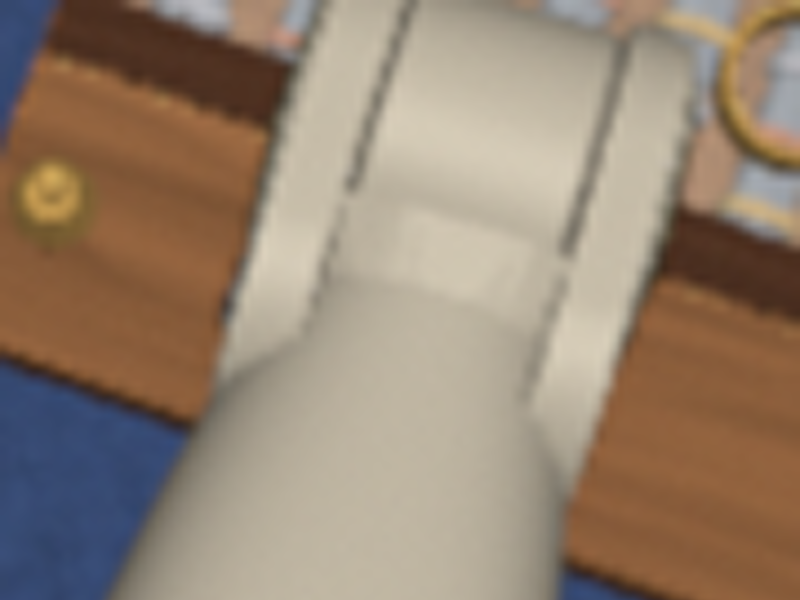

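The lock projection agrees to about 1 px (2-3 mm). The fingertips show higher than predicted, so I'll check the depth on the fingers.

```bash
python3 - <<'E'
from pr import *
c=dict(np.load('pics/s1.npz'))
s=get_state();print(s['tcp_pos'],s['finger_gap'])
for (u,v) in [(275,80),(278,110),(280,125),(280,133),(262,110),(405,70),(405,95),(405,108),(418,85)]:
    print((u,v),P(c,185+u/7.5-.4,135+v/7.5-.4).round(4))
# all points from depth near TCP
T=c['world_from_camera'];pts=[]
for v in range(135,165):
  for u in range(212,246):
    p=P(c,u,v)
    if p[2]>.12 and np.hypot(*(p[:2]-s['tcp_pos'][:2]))<.07: pts.append([u,v,*p])
pts=np.array(pts);o=pts[pts[:,4].argsort()][:14];print(o.round(3))
E
```

```text
[ 0.4779509  -0.04194439  0.14682212] 0.04047850663216667
(275, 80) [ 0.4793 -0.0694  0.2084]
(278, 110) [ 0.4798 -0.0692  0.1958]
(280, 125) [ 0.4786 -0.0678  0.1882]
(280, 133) [ 0.4782 -0.0677  0.1845]
(262, 110) [ 0.4744 -0.0726  0.1945]
(405, 70) [ 0.496  -0.0222  0.2032]
(405, 95) [ 0.4939 -0.021   0.191 ]
(405, 108) [ 0.4937 -0.0209  0.1852]
(418, 85) [ 0.4953 -0.0158  0.1941]
[[ 2.37e+02  1.50e+02  4.84e-01 -1.90e-02  1.77e-01]
 [ 2.36e+02  1.49e+02  4.81e-01 -2.10e-02  1.79e-01]
 [ 2.21e+02  1.53e+02  4.72e-01 -6.70e-02  1.79e-01]
 [ 2.38e+02  1.50e+02  4.91e-01 -2.10e-02  1.81e-01]
 [ 2.36e+02  1.48e+02  4.82e-01 -2.10e-02  1.83e-01]
 [ 2.22e+02  1.53e+02  4.79e-01 -6.80e-02  1.83e-01]
 [ 2.35e+02  1.47e+02  4.76e-01 -2.00e-02  1.83e-01]
 [ 2.37e+02  1.49e+02  4.89e-01 -2.30e-02  1.84e-01]
 [ 2.39e+02  1.49e+02  4.93e-01 -1.90e-02  1.84e-01]
 [ 2.20e+02  1.52e+02  4.73e-01 -7.10e-02  1.85e-01]
 [ 2.38e+02  1.49e+02  4.93e-01 -2.20e-02  1.85e-01]
 [ 2.21e+02  1.52e+02  4.76e-01 -6.90e-02  1.85e-01]
 [ 2.22e+02  1.52e+02  4.79e-01 -6.80e-02  1.86e-01]
 [ 2.23e+02  1.52e+02  4.80e-01 -6.60e-02  1.86e-01]]
```

```bash
python3 - <<'E'
from pr import *
c=snap('scene','s2')
s=get_state();print(s['clock'],s['tcp_pos'],s['finger_gap'],s['joint_pos'].round(4))
p=(.532,-.057,-17.6)
for n,l in [('catch',(-30,-30,34)),('catch2',(-5,-30,34)),('ledge',(-20,-90,0)),('plate',(10,-5,4)),('tab face',(-25,25,40))]:
    q=proj(c,lock(p,[l]))[0]; print(n,lock(p,[l])[0].round(3),P(c,*q.round()).round(4))
T=c['world_from_camera'];pts=[]
for v in range(120,175):
  for u in range(205,250):
    q=P(c,u,v)
    if q[2]>.13 and np.hypot(*(q[:2]-s['tcp_pos'][:2]))<.07: pts.append([u,v,*q])
pts=np.array(pts);o=pts[pts[:,4].argsort()][:5];print(o.round(3))
E
```

```text
2.25 [ 0.47887073 -0.04230267  0.14761275] 0.04066778059043799 [-2.554e-01  1.531e-01 -2.831e-01  1.134e+00  2.000e-04  4.970e-02]
catch [ 0.494 -0.077  0.104] [ 0.4934 -0.0758  0.1016]
catch2 [ 0.518 -0.084  0.104] [ 0.5148 -0.0806  0.1016]
ledge [ 0.486 -0.137  0.07 ] [ 0.4811 -0.1324  0.0668]
plate [ 0.54  -0.065  0.074] [ 0.5413 -0.0656  0.0743]
tab face [ 0.516 -0.026  0.11 ] [ 0.515  -0.0266  0.1096]
[[ 2.38e+02  1.50e+02  4.92e-01 -2.20e-02  1.82e-01]
 [ 2.22e+02  1.53e+02  4.78e-01 -6.70e-02  1.82e-01]
 [ 2.35e+02  1.47e+02  4.76e-01 -2.00e-02  1.83e-01]
 [ 2.20e+02  1.52e+02  4.72e-01 -7.00e-02  1.84e-01]
 [ 2.36e+02  1.48e+02  4.83e-01 -2.20e-02  1.84e-01]]
```

Tip height relative to the TCP is uncertain, so contact will be found by force. I'll shift about 3 mm to lock +y and go down in stages.

Request:
{"api": "step_arm", "payload": {"deltas": [[1,3,-15,0,0,0,-0.05],[0,0,-15,0,0,0,-0.05],[0,0,-12,0,0,0,-0.05],[0,0,0,0,0,0,-0.05]]}}

```text
clock: 2.65
tcp_pos: [0.4792, -0.0397, 0.1041]
orientation: [-0.001, 0.152, 0.988, 0.0]
wrist_force: [-0.4, 0.0, 0.2]
finger_gap: 0.0406
grip_force: 0.0
```

```bash
python3 - <<'E'
from h import *
c=snap('scene','s3');s=get_state();print(s['tcp_pos'],s['wrist_force'])
cv2.imwrite('pics/d3.png',cv2.resize(cv2.imread('pics/s3.png')[135:215,185:291],(795,600),interpolation=cv2.INTER_CUBIC))
E
```

```text
[ 0.47969475 -0.03988804  0.10481784] [ 0.13495308  0.05721476 -0.01995958]
```

View pics/d3.png

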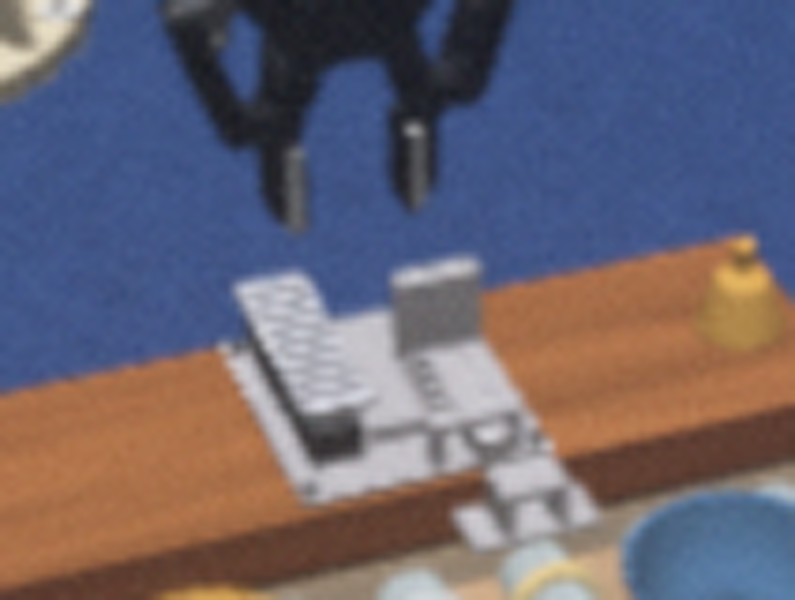

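The picture shows the tips at (295,230) and (413,208), still clearly above the catch plate, with columns well centred on the plate and the tab. I'll keep going down under force watch.

Request:
{"api": "step_arm", "payload": {"deltas": [[0,0,-4,0,0,0,-0.05],[0,0,-4,0,0,0,-0.05],[0,0,-4,0,0,0,-0.05]]}}

```text
clock: 3.0
tcp_pos: [0.4803, -0.0402, 0.0928]
orientation: [0.0, 0.153, 0.988, 0.0]
wrist_force: [0.3, 0.6, 0.7]
finger_gap: 0.0408
grip_force: 0.0
```

Request:
{"api": "step_arm", "payload": {"deltas": [[0,0,-5,0,0,0,-0.05],[0,0,-5,0,0,0,-0.05],[0,0,0,0,0,0,-0.05]]}}

```text
clock: 3.3
tcp_pos: [0.4792, -0.04, 0.0817]
orientation: [-0.001, 0.153, 0.988, 0.0]
wrist_force: [-0.6, 0.5, 0.7]
finger_gap: 0.0403
grip_force: 0.0
```

Request:
{"api": "step_arm", "payload": {"deltas": [[0,0,-3,0,0,0,-0.05],[0,0,-3,0,0,0,-0.05],[0,0,0,0,0,0,-0.05]]}}

```text
clock: 3.6
tcp_pos: [0.4796, -0.04, 0.0762]
orientation: [-0.0, 0.153, 0.988, 0.0]
wrist_force: [-0.5, 0.4, -0.8]
finger_gap: 0.0406
grip_force: 0.0
```

```bash
python3 - <<'E'
from h import *
c=snap('scene','s4');s=get_state();print(s['tcp_pos'],s['wrist_force'])
cv2.imwrite('pics/d4.png',cv2.resize(cv2.imread('pics/s4.png')[135:215,185:291],(795,600),interpolation=cv2.INTER_CUBIC))
E
```

```text
[ 0.4797761  -0.04007004  0.07646705] [ 0.52752647 -0.03672874  0.58020368]
```

View pics/d4.png

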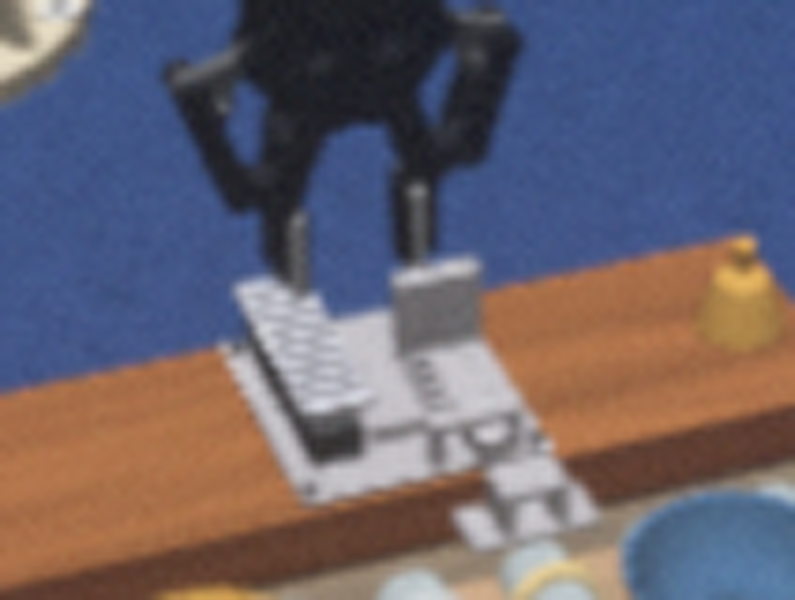

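The tips are at (297,292), just above the catch plate, and the left finger is behind the tab with its tip hidden. I'll keep going in 2 mm steps.

Request:
{"api": "step_arm", "payload": {"deltas": [[0,0,-2,0,0,0,-0.05],[0,0,-2,0,0,0,-0.05],[0,0,0,0,0,0,-0.05]]}}

```text
clock: 3.95
tcp_pos: [0.4797, -0.04, 0.0724]
orientation: [-0.0, 0.153, 0.988, 0.0]
wrist_force: [0.8, 0.8, -0.7]
finger_gap: 0.0406
grip_force: 0.0
```

Request:
{"api": "step_arm", "payload": {"deltas": [[0,0,-2,0,0,0,-0.05],[0,0,-2,0,0,0,-0.05],[0,0,0,0,0,0,-0.05]]}}

```text
clock: 4.25
tcp_pos: [0.4797, -0.04, 0.0683]
orientation: [-0.0, 0.153, 0.988, 0.0]
wrist_force: [-0.6, -0.2, -0.7]
finger_gap: 0.0403
grip_force: 0.0
```

Request:
{"api": "step_arm", "payload": {"deltas": [[0,0,-2,0,0,0,-0.05],[0,0,0,0,0,0,-0.05]]}}

```text
clock: 4.45
tcp_pos: [0.4799, -0.0401, 0.0667]
orientation: [0.0, 0.153, 0.988, 0.0]
wrist_force: [-1.6, 0.0, 4.1]
finger_gap: 0.0404
grip_force: 1.8
```

Request:
{"api": "step_arm", "payload": {"deltas": [[0,0,-2,0,0,0,-0.05],[0,0,0,0,0,0,-0.05]]}}

```text
clock: 4.65
tcp_pos: [0.4799, -0.0402, 0.0647]
orientation: [0.0, 0.153, 0.988, -0.0]
wrist_force: [-0.8, -0.6, 3.7]
finger_gap: 0.0404
grip_force: 2.2
```

Contact shows about 4 N at TCP z of about 0.067. I'll press on to about 7 mm.

Request:
{"api": "step_arm", "payload": {"deltas": [[0,0,-2,0,0,0,-0.05],[0,0,-2,0,0,0,-0.05],[0,0,0,0,0,0,-0.05]]}}

```text
clock: 4.95
tcp_pos: [0.4799, -0.0401, 0.0607]
orientation: [0.0, 0.153, 0.988, -0.0]
wrist_force: [-0.7, 0.3, 6.2]
finger_gap: 0.0405
grip_force: 3.0
```

Request:
{"api": "step_arm", "payload": {"deltas": [[0,0,-1,0,0,0,-0.05],[0,0,0,0,0,0,-0.05]]}}

```text
clock: 5.15
tcp_pos: [0.4799, -0.0402, 0.0598]
orientation: [0.0, 0.153, 0.988, -0.0]
wrist_force: [-3.3, 0.9, 6.4]
finger_gap: 0.0404
grip_force: 3.2
```

The catch is about 7 mm down. Now I'll slide along lock +x, in the direction (0.953, -0.302).

Request:
{"api": "step_arm", "payload": {"deltas": [[3.8,-1.2,0,0,0,0,-0.05],[3.8,-1.2,0,0,0,0,-0.05],[3.8,-1.2,0,0,0,0,-0.05]]}}

```text
clock: 5.45
tcp_pos: [0.4884, -0.0428, 0.0595]
orientation: [-0.003, 0.153, 0.988, 0.0]
wrist_force: [-10.4, 3.9, 13.3]
finger_gap: 0.0405
grip_force: 7.2
```

Request:
{"api": "step_arm", "payload": {"deltas": [[3.8,-1.2,0,0,0,0,-0.05],[3.8,-1.2,0,0,0,0,-0.05],[0,0,0,0,0,0,-0.05]]}}

```text
clock: 5.75
tcp_pos: [0.4957, -0.0452, 0.0595]
orientation: [-0.003, 0.153, 0.988, 0.0]
wrist_force: [-9.4, 3.1, 13.9]
finger_gap: 0.0405
grip_force: 7.0
```

Request:
{"api": "step_arm", "payload": {"deltas": [[3.8,-1.2,0.5,0,0,0,-0.05],[3.8,-1.2,0,0,0,0,-0.05],[3.8,-1.2,0,0,0,0,-0.05]]}}

```text
clock: 6.05
tcp_pos: [0.5065, -0.0487, 0.0596]
orientation: [-0.003, 0.153, 0.988, 0.0]
wrist_force: [-9.3, 1.8, 11.3]
finger_gap: 0.0405
grip_force: 6.7
```

Request:
{"api": "step_arm", "payload": {"deltas": [[3.8,-1.2,0,0,0,0,-0.05],[0,0,0,0,0,0,-0.05]]}}

```text
clock: 6.25
tcp_pos: [0.5111, -0.0502, 0.0596]
orientation: [-0.003, 0.153, 0.988, 0.0]
wrist_force: [-7.4, 2.8, 8.0]
finger_gap: 0.0408
grip_force: 5.4
```

```bash
python3 - <<'E'
from h import *
c=snap('scene','s5');s=get_state();print(s['tcp_pos'],s['wrist_force'])
cv2.imwrite('pics/d5.png',cv2.resize(cv2.imread('pics/s5.png')[135:215,185:291],(795,600),interpolation=cv2.INTER_CUBIC))
E
```

```text
[ 0.5111523  -0.05017974  0.05965649] [-8.52868178  1.81030299  7.61558065]
```

View pics/d5.png

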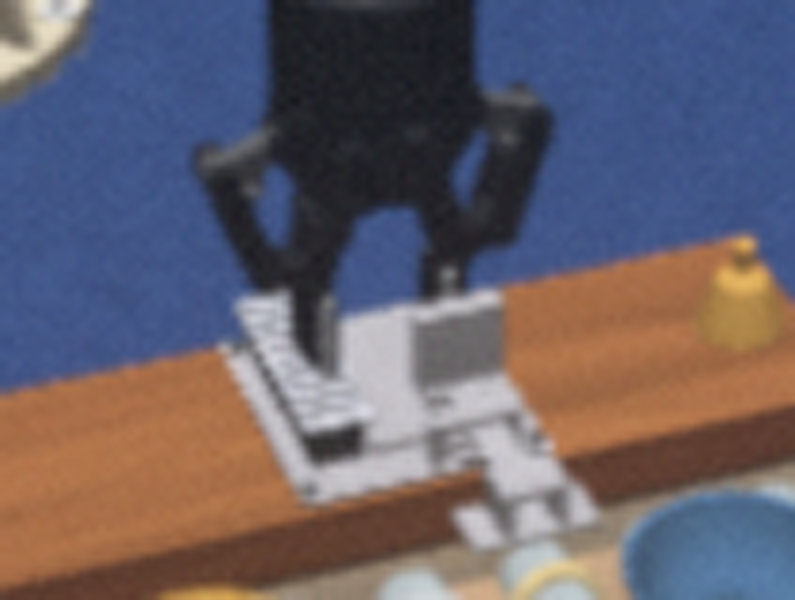

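The tab has moved from (393,272) to (415,310), about 25 mm, with the catch held down. Pushing on to the stop.

Request:
{"api": "step_arm", "payload": {"deltas": [[3.8,-1.2,0,0,0,0,-0.05],[3.8,-1.2,0,0,0,0,-0.05],[0,0,0,0,0,0,-0.05]]}}

```text
clock: 6.6
tcp_pos: [0.5192, -0.0528, 0.0596]
orientation: [-0.002, 0.153, 0.988, 0.0]
wrist_force: [-6.4, 0.8, 7.7]
finger_gap: 0.0406
grip_force: 4.7
```

Request:
{"api": "step_arm", "payload": {"deltas": [[2.9,-0.9,0,0,0,0,-0.05],[0,0,0,0,0,0,-0.05]]}}

```text
clock: 6.8
tcp_pos: [0.522, -0.0537, 0.0597]
orientation: [-0.002, 0.153, 0.988, 0.0]
wrist_force: [-6.5, 1.1, 8.1]
finger_gap: 0.0404
grip_force: 4.6
```

Request:
{"api": "step_arm", "payload": {"deltas": [[1.9,-0.6,0,0,0,0,-0.05],[0,0,0,0,0,0,-0.05]]}}

```text
clock: 7.0
tcp_pos: [0.5238, -0.0542, 0.0597]
orientation: [-0.002, 0.153, 0.988, 0.0]
wrist_force: [-6.8, 1.2, 7.9]
finger_gap: 0.0404
grip_force: 4.7
```

Still sliding freely, so I'll continue in 2 mm steps until the stop shows in the force.

Request:
{"api": "step_arm", "payload": {"deltas": [[1.9,-0.6,0,0,0,0,-0.05],[0,0,0,0,0,0,-0.05]]}}

```text
clock: 7.2
tcp_pos: [0.5257, -0.0548, 0.0597]
orientation: [-0.002, 0.153, 0.988, 0.0]
wrist_force: [-7.6, 1.2, 6.7]
finger_gap: 0.0404
grip_force: 4.8
```

Request:
{"api": "step_arm", "payload": {"deltas": [[1.9,-0.6,0,0,0,0,-0.05],[0,0,0,0,0,0,-0.05]]}}

```text
clock: 7.4
tcp_pos: [0.526, -0.0549, 0.0596]
orientation: [-0.004, 0.153, 0.988, 0.0]
wrist_force: [-12.1, 2.8, 11.3]
finger_gap: 0.0404
grip_force: 7.4
```

Request:
{"api": "step_arm", "payload": {"deltas": [[1.4,-0.4,0,0,0,0,-0.05],[0,0,0,0,0,0,-0.05]]}}

```text
clock: 7.6
tcp_pos: [0.5259, -0.0549, 0.0596]
orientation: [-0.005, 0.152, 0.988, 0.0]
wrist_force: [-15.3, 2.7, 15.3]
finger_gap: 0.0406
grip_force: 9.3
```

The bolt is at its stop: no further motion and the force is rising. I'll lift straight up so the catch springs up, and check.

Request:
{"api": "step_arm", "payload": {"deltas": [[0,0,2,0,0,0,-0.05],[0,0,3,0,0,0,-0.05],[0,0,3,0,0,0,-0.05],[0,0,4,0,0,0,-0.05],[-1.9,0.6,5,0,0,0,-0.05]]}}

```text
clock: 8.1
tcp_pos: [0.5261, -0.0548, 0.0748]
orientation: [-0.004, 0.152, 0.988, 0.0]
wrist_force: [-3.4, 1.5, -1.8]
finger_gap: 0.0405
grip_force: 1.5
```

Request:
{"api": "step_arm", "payload": {"deltas": [[-1.9,0.6,5,0,0,0,-0.05],[0,0,15,0,0,0,-0.05],[0,0,25,0,0,0,-0.05],[0,0,40,0,0,0,-0.05],[0,0,40,0,0,0,-0.05]]}}

```text
clock: 8.6
tcp_pos: [0.5287, -0.0554, 0.2038]
orientation: [0.001, 0.153, 0.988, 0.0]
wrist_force: [2.2, -1.1, -0.2]
finger_gap: 0.0406
grip_force: 0.0
```

Request:
{"api": "step_arm", "payload": {"deltas": [[-30,0,20,0,0,0,-0.05],[-40,0,0,0,0,0,-0.05],[-40,0,0,0,0,0,-0.05],[0,0,0,0,0,0,-0.05]]}}

```text
clock: 9.0
tcp_pos: [0.4144, -0.0546, 0.223]
orientation: [0.0, 0.153, 0.988, -0.0]
wrist_force: [0.3, -0.7, 0.6]
finger_gap: 0.0405
grip_force: 0.0
```

```bash
python3 - <<'E'
from pr import *
c=snap('scene','s6');s=get_state();print(s['tcp_pos'],s['wrist_force'],s['clock'])
p=(.532,-.0545,-17.6)
a=dict(np.load('pics/s2.npz'))
for n,l in [('catch',(-30,-30,34)),('catch2',(-5,-30,34)),('cf',(-50,-30,34))]:
    q=proj(c,lock(p,[l]))[0].round(); print(n,P(a,*q).round(4),P(c,*q).round(4))
q=proj(c,lock(p,[(15,25,45)]))[0].round(); print('tab',lock(p,[(15,25,45)]).round(4),P(c,*q).round(4))
cv2.imwrite('pics/d6.png',cv2.resize(cv2.imread('pics/s6.png')[135:215,185:291],(795,600),interpolation=cv2.INTER_CUBIC))
E
```

```text
[ 0.41726921 -0.05525386  0.22328477] [0.2196093  0.67696031 0.23127321] 9.05
catch [ 0.4906 -0.0702  0.1012] [ 0.4906 -0.0702  0.1011]
catch2 [ 0.5148 -0.0806  0.1016] [ 0.5148 -0.0805  0.1016]
cf [ 0.4765 -0.0672  0.1028] [ 0.4773 -0.0677  0.1034]
tab [[ 0.5539 -0.0352  0.115 ]] [ 0.5541 -0.0353  0.1138]
```

View pics/d6.png

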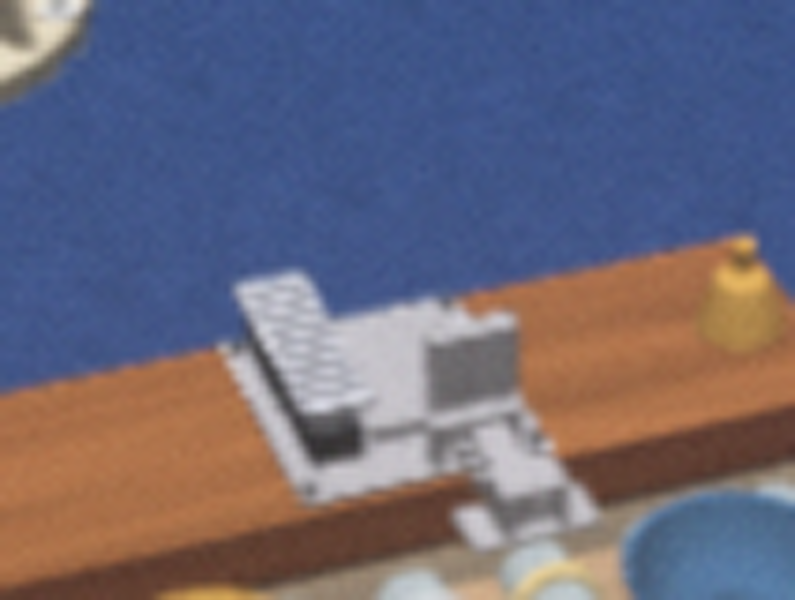

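The picture shows the catch plate back at its full height, with its corners at (235,283) and (300,270) as before. The tab is at (428,335), at x = +15 mm (40 mm of travel), and the bolt is in the keeper. The bell has not moved and the hand is clear.

```bash
python3 -c "
from workcell import *
print(hand_in())"
```

```text
the job is handed in; nothing more can be done
None
```

The case is locked and handed in: the bolt is fully home in the keeper at about 40 mm of travel, the catch has sprung all the way up, the hand is clear, and I saw nothing else disturbed.

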